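Close and pin the drill jig's swing strap

TASK

Swing the drill jig's strap shut by its black knob until its end is fully home in the blue fork, then take the red-handled lock pin from the wooden rack and push it down through the fork and the strap, past the spring balls, until its collar sits flat on the fork. Let go of it there. Leave the yellow-handled pin in the rack and do not disturb the bin, bottle and carton.

Things in the scene. Friction and masses are not known exactly. Their poses are not given: they have to be found in the camera images.
- jig: Drill jig bolted to the bench: dark steel base plate 120 x 280 x 12 mm, blue fork at y -100 mm, blue pivot post at y +100 mm, steel workpiece between. Origin at the centre of the plate's underside, on the bench; z up. The fork is open on its -x side; its closed back is at x 26 to 46 mm, 82 mm high.
- fork_hole (a point): Centre of the upper mouth of the fork's vertical 19 mm hole, on the fork's top face, 82 mm above the bench. The fork has two level cheeks 52 x 50 mm, at heights 40 to 52 and 70 to 82 mm, holes in line; the strap's lug goes between them. Below the lower cheek the hole is free down to the base plate (12 mm). Axes as the jig.
- strap (a joint): Angle (rad) of the jig's aluminium swing strap, 36 mm wide, heights 54 to 68 mm, about its vertical pivot. 0 = shut against its stop, the lug's 19 mm hole in line with the fork's; larger = open, towards the jig's -x side (clockwise from above); limit 1.2. Slight friction (about 1.5 N at the knob); it stays where left, nothing latches it.
- strap_pivot (a point): The strap's pivot axis, at the strap's top face (68 mm above the bench). Lug hole is 200 mm from it, the knob 100 mm. Axes as the jig.
- strap_knob (a point): Middle of the upright round black knob on the strap, 24 mm diameter, from 68 to 120 mm above the bench (this point at 94 mm). It goes round the pivot on a 100 mm circle; with the strap shut it is half-way between pivot and fork hole. Its y axis points along the strap from lug to pivot.
- pin_head (a point): Centre of the lock pin's red round handle, 24 mm diameter, 44 mm long. z runs along the pin from tip to head. Below it a steel collar (32 mm diameter, 6 mm thick) and a 16 mm shank. Whole pin 116 mm long, 0.11 to 0.23 kg. At the start it stands upright in one of the wooden rack's two holes, its collar on the rack's top, 85 mm above the bench.
- pin_collar (a point): Centre of the underside of the lock pin's collar, 28 mm below pin_head along the pin; it rests on the fork's top face when seated. The shank below it is 16 mm in diameter and 66 mm long, its last 12 mm tapering to 7 mm. Axes as pin_head.
- short_pin_head (a point): The other pin, yellow handle, in the rack's other hole: centre of its handle. Same handle and collar, but its shank is only 34 mm long and 14 mm thick: not for this job.
- rack: The wooden pin rack, fixed to the bench, 70 x 160 x 85 mm; origin at the centre of its underside, y axis along the row of two holes (at y -45 and +45 mm).
- bin: Open blue parts bin with hex keys, 220 x 130 x 85 mm, up to about 110 mm high with the keys; origin at the centre of its underside. Bystander.
- bottle: White plastic bottle with a black cap, 70 mm diameter, 190 mm high, standing; origin at the centre of its underside. Bystander.
- carton: Closed cardboard carton 90 x 130 x 70 mm; origin at the centre of its underside. Bystander.
- detent (a point): On the hole's axis in the lower cheek, 36 mm below fork_hole: here two sprung brass balls stick 3 mm each into the hole from both sides. The pin does not drop past them by its weight: from about 20 mm short of its seat all the way home it needs a push of about 8 to 15 N.
There are look-alikes about, which are no part of the job. What is shaped like the part that bears pin_head but green or white is not meant.

How it is judged:
By the outcome, as a careful person would: the job done as asked, in the order asked, and still so for the second after the job is handed in, with the robot touching nothing.
It also fails if it takes over 61 s, if anything falls off the work surface, if the arm or the gripper's body presses on something with over 40 N, if the wrist force passes 120 N, or if a joint passes its speed limit or range.

ROBOT

A 7-joint arm with a two-finger parallel gripper is mounted at the origin on the work surface. World frame = base frame: x ahead of the robot, y to its left, z up, the work surface at z = 0. Lengths are in m, angles in rad, forces in N, time in s.
With the tool pointing down it reaches from about 0.425 to 0.825 m from the base axis. Payload 3.6 kg.
Tool frame: the origin (TCP) lies midway between the tips of the shut fingers; the grasp point (between the pads) lies 19 mm behind it (bot.tcp_to_grasp is the z of the grasp point in the tool frame, in m); z points along the fingers, y is the direction in which the jaws open and shut (so a half turn about z gives the same grasp; the last joint's range is limited). The gripper opens to 85 mm and grips with 20 to 120 N. Pads are 22 mm wide; open, the fingers measure 114 mm over their backs; the gripper's body (76 mm by 85 mm) begins 54 mm behind the grasp point. The pads swing forward as they close: fully open they stand 13 mm farther back than shut.
Start: joints at [-1.365, 0.615, -0.013, 1.423, 0.008, 1.103, -0.04], TCP at [0.149, 0.633, 0.231] pointing down, gripper open.
Joint ranges: [-3.12, 3.12], [-0.3, 2.06], [-1.34, 1.32], [0.26, 2.42], [-1.36, 4.5], [0.01, 1.98], [-2.84, 2.84]. Speed limits (rad/s): [2.79, 2.79, 3.14, 3.14, 3.14, 3.14, 3.14].

INTERFACE

Orientations are given as a unit quaternion [x, y, z, w].
In Python, from cell import bot, viewer, search_frame, regions_of, tip_of gives the robot as it stands. Calls block until the motion is done:
- bot.movep(position, orientation): joint-space move of the TCP to a pose.
- bot.move_linear(position, rot=None, velocity=0.15, guard=None): straight line of the TCP; rot=None keeps the orientation; velocity is the mean speed in m/s. With guard (N) it stops when the force on the tool has changed by that much, and returns True; else False.
- bot.move_joints(angles): joint-space move.
- bot.set_gripper(opening, effort=None): opening from 0.0 (shut) to 1.0 (fully open); effort is the grip in N (None keeps the last); returns when the fingers have stopped.
- bot.wait(seconds).
- bot.inverse_kinematics(position, orientation): joint angles nearest the present ones, or None.
- viewer.get_image(name): name is "side" or "top"; returns a dict with "image" (384x512x3 uint8, red, green, blue), "range_z" (384x512 float32, m along the optical axis (not along the pixel's ray), 0 where there is no reading), "mtx" (3x3 intrinsics, pixels), "pose" (4x4, takes a point from camera to world coordinates). Camera axes: x right, y up, looking along -z (the intrinsics and any distortion apply to the point x, -y, -z); pixel columns grow to the right and rows downward; lengths in m; the calibration is good to about 2 mm. A picture is of the moment at which its call begins.
A pose or a line that the arm cannot do raises bot.Unreachable and nothing moves.
- bot.finish_job(): hands the job in, once; it reports no verdict.
Trained networks look in a picture, given as the dict that the camera call returned (one of the last four; its "shot" number tells which), for a name from the list of things; names that differ only in an ending like _2 or _b are one class to them, and where a whole thing is asked for, a point or a joint stands for the part that bears it (a point fixed in the world has none). Each returns a list of dicts, best first, with "conf" (0 to 1); they miss things now and then, are a little off and sometimes report something else, mostly with a low value. They report only what shows in the picture. A call takes as long as a camera call. They do not tell look-alikes from the thing itself.
- search_frame(thing, picture): "box" ([left, top, right, bottom] in pixels, round what is visible of it).
- regions_of(thing, picture): "pixels" (384x512 bool, what is visible of it) and "box" ([left, top, right, bottom] in pixels, round what is visible of it).
- tip_of(thing, picture): "at" ([column, row] in pixels: a listed point, or the origin of a listed thing).
Readings, each from a call of its own:
- bot.get_time_s(): time.
- bot.get_joint_positions(): joint angles.
- bot.get_qvel(): joint speeds.
- bot.get_tau(): joint torques, N m.
- bot.get_tcp_pos(): TCP position.
- bot.get_orientation(): TCP orientation.
- bot.get_contact_force(): force on the tool from outside, world axes, zero at the start.
- bot.get_wrist_torque(): the same for the moment, N m.
- bot.get_opening(): opening from 0.0 (shut) to 1.0 (fully open).
Only numpy, scipy, OpenCV 4.12 (cv2) and the standard library are available. Lean on these libraries where they do the work, as an engineer would, in place of code of your own. Each camera call takes 0.05 s, during which the arm holds its last target.

## Working session

There is one attempt and no reset: what is moved stays moved. The work goes in short steps, each a Python script; the robot and the scene stay as the last script left them, time stands still between calls to the robot, and variables do not carry over. Pictures are saved under pics/ and viewed, and the job is handed in when it is done.

```bash
mkdir -p pics; ls; python3 - <<'E'
from cell import bot, viewer, search_frame, regions_of, tip_of
import cv2,pickle
print(bot.get_time_s())
d={}
for n in("top","side"):
    p=viewer.get_image(n); d[n]=p
    cv2.imwrite(f"pics/{n}0.png",p["image"][:,:,::-1])
    print(n,p["mtx"].tolist(),p["pose"].round(4).tolist(),[k for k in p])
    for t in["jig","fork_hole","strap","strap_pivot","strap_knob","pin_head","pin_collar","short_pin_head","rack","bin","bottle","carton"]:
        try: print(t,[( [round(float(v)) for v in r["at"]],round(r["conf"],2)) for r in tip_of(t,p)])
        except Exception as e: print(t,e)
pickle.dump(d,open("s0.pkl","wb"))
print(bot.get_time_s())
E
```

```text
pics
0.0
top [[419.0693610250913, 0.0, 260.4958223073678], [0.0, 419.0693610250913, 195.75968519363448], [0.0, 0.0, 1.0]] [[0.0041, 0.9803, -0.1972, 0.3485], [-0.9998, -0.0001, -0.0214, 0.0053], [-0.021, 0.1973, 0.9801, 1.2202], [0.0, 0.0, 0.0, 1.0]] ['image', 'range_z', 'mtx', 'pose', 'shot']
jig [([305, 206], 0.74), ([159, 220], 0.55)]
fork_hole [([346, 202], 0.61)]
strap it knows: bin, bottle, carton, detent, fork_hole, jig, pin_collar, pin_head, rack, short_pin_head, strap_knob, strap_pivot
strap_pivot [([271, 204], 0.64), ([164, 221], 0.18)]
strap_knob [([306, 221], 0.63)]
pin_head [([130, 270], 0.68), ([185, 263], 0.67), ([150, 190], 0.48), ([159, 218], 0.46)]
pin_collar [([131, 274], 0.65), ([164, 219], 0.61), ([183, 266], 0.61), ([154, 187], 0.54), ([177, 188], 0.42)]
short_pin_head [([188, 228], 0.71)]
rack [([186, 228], 0.57)]
bin [([113, 215], 0.76)]
bottle [([402, 188], 0.77), ([272, 204], 0.66), ([305, 222], 0.59)]
carton [([240, 140], 0.64)]
side [[356.36914738916226, 0.0, 259.5108708656727], [0.0, 356.36914738916226, 189.09980433585218], [0.0, 0.0, 1.0]] [[-0.9863, 0.1135, -0.12, 0.4397], [-0.165, -0.706, 0.6888, 0.7804], [-0.0066, 0.6991, 0.715, 0.8772], [0.0, 0.0, 0.0, 1.0]] ['image', 'range_z', 'mtx', 'pose', 'shot']
jig [([269, 184], 0.56)]
fork_hole [([274, 145], 0.71)]
strap it knows: bin, bottle, carton, detent, fork_hole, jig, pin_collar, pin_head, rack, short_pin_head, strap_knob, strap_pivot
strap_pivot [([267, 192], 0.64)]
strap_knob [([285, 169], 0.72)]
pin_head [([322, 303], 0.79), ([267, 265], 0.7), ([228, 275], 0.64), ([233, 253], 0.47)]
pin_collar [([228, 283], 0.7), ([266, 271], 0.56), ([320, 314], 0.56), ([311, 257], 0.51), ([230, 258], 0.45)]
short_pin_head [([282, 240], 0.72)]
rack [([272, 277], 0.88)]
bin [([242, 347], 0.71)]
bottle [([264, 132], 0.91)]
carton [([195, 219], 0.79)]
1.2
```

View pics/top0.png

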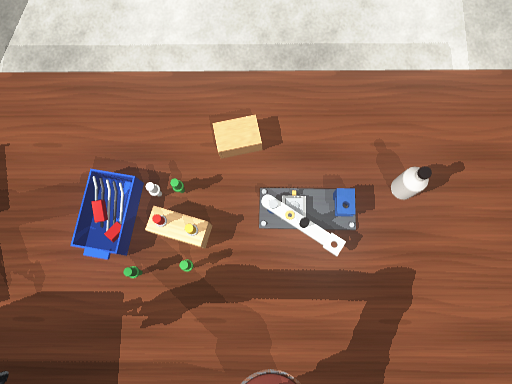

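View pics/side0.png

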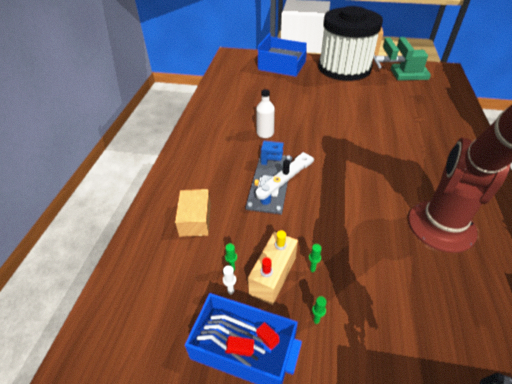

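```bash
python3 - <<'E'
import cv2
a=cv2.imread("pics/top0.png")[160:300,100:260];b=cv2.imread("pics/side0.png")[215:340,200:340]
cv2.imwrite("pics/c_top0.png",cv2.resize(a,None,fx=4,fy=4,interpolation=2))
cv2.imwrite("pics/c_side0.png",cv2.resize(b,None,fx=4,fy=4,interpolation=2))
E
```

```text
(no output)
```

View pics/c_top0.png

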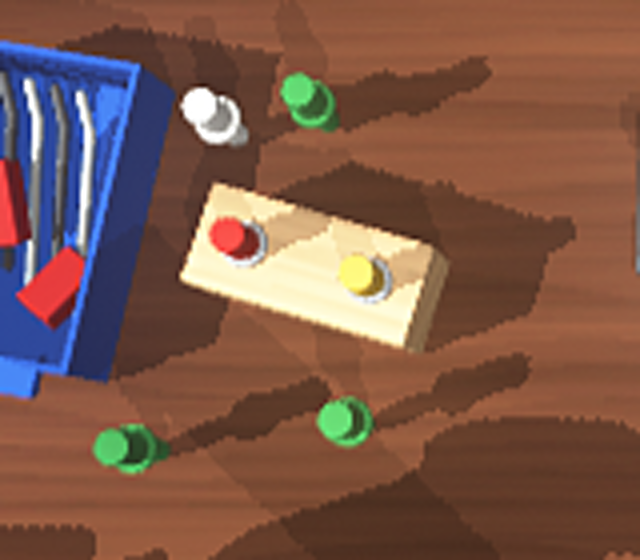

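View pics/c_side0.png

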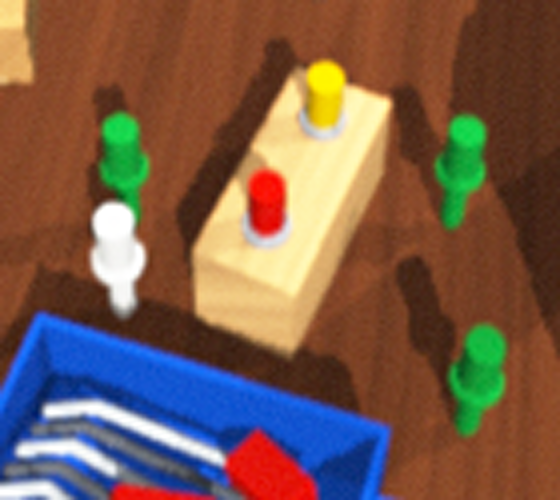

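```bash
cat > h.py <<'E'
import numpy as np,cv2,pickle
def cloud(p):
    K=p["mtx"];T=p["pose"];v,u=np.mgrid[:384,:512];z=p["range_z"]
    c=np.stack([(u-K[0,2])/K[0,0]*z,-(v-K[1,2])/K[1,1]*z,-z],-1)
    w=c@T[:3,:3].T+T[:3,3]; w[z==0]=np.nan; return w
def ray(p,uv,h):
    K=p["mtx"];T=p["pose"];d=T[:3,:3]@np.array([(uv[0]-K[0,2])/K[0,0],-(uv[1]-K[1,2])/K[1,1],-1])
    return T[:3,3]+d*(h-T[2,3])/d[2]
def proj(p,X):
    K=p["mtx"];T=p["pose"];c=(np.atleast_2d(X)-T[:3,3])@T[:3,:3]
    return np.stack([K[0,0]*c[:,0]/-c[:,2]+K[0,2],K[1,1]*c[:,1]/c[:,2]+K[1,2]],-1)
E
python3 - <<'E'
from h import *
d=pickle.load(open("s0.pkl","rb"))
a=cv2.imread("pics/top0.png")[175:265,250:370];b=cv2.imread("pics/side0.png")[130:220,235:325]
cv2.imwrite("pics/j_top0.png",cv2.resize(a,None,fx=6,fy=6,interpolation=2))
cv2.imwrite("pics/j_side0.png",cv2.resize(b,None,fx=6,fy=6,interpolation=2))
w=cloud(d["top"]);ws=cloud(d["side"])
print("bench",np.nanmedian(w[280:300,150:200,2]),np.nanmedian(ws[150:180,200:230,2]))
for n,W,im in(("top",w,d["top"]["image"]),("side",ws,d["side"]["image"])):
    hsv=cv2.cvtColor(im,cv2.COLOR_RGB2HSV);H,S,V=[hsv[...,i].astype(int) for i in range(3)]
    X,Y,Z=W[...,0],W[...,1],W[...,2]
    for nm,m in (("red",((H<8)|(H>172))&(S>180)&(V>120)),("yel",(H>22)&(H<33)&(S>190)),("fork",(H>100)&(H<125)&(S>120)&(Z>.072)&(Z<.09)&(Y<0)),):
        m=m&(X>.3)&(X<.7)&(abs(Y)<.4)&(Z>.06)
        nn,l,st,c=cv2.connectedComponentsWithStats(m.astype(np.uint8))
        for i in range(1,nn):
            if st[i,4]>8:
                q=W[l==i]; print(n,nm,c[i].round(1),st[i,4],q.mean(0).round(4),q[:,2].max().round(4),np.median(q,0).round(4), cv2.minAreaRect((q[:,:2]*1000).astype(np.float32)))
E
```

```text
bench 0.0006751214820888141 -0.0011801444370992953
top red [156.8 218.8] 29 [0.5055 0.3018 0.1325] 0.1372 [0.5072 0.301  0.1353] ((506.03387451171875, 302.0252685546875), (19.686124801635742, 18.120620727539062), 45.65607452392578)
top fork [345.1 200.5] 451 [ 0.5642 -0.2027  0.0819] 0.0884 [ 0.5656 -0.2029  0.082 ] ((563.806396484375, -203.3396453857422), (50.0909423828125, 72.09339141845703), 89.50105285644531)
side red [266.1 264.7] 120 [0.5076 0.3077 0.1245] 0.1368 [0.507  0.3108 0.1314] ((511.3907775878906, 288.19366455078125), (19.665403366088867, 57.809627532958984), 10.590889930725098)
side yel [280.7 238.1] 111 [0.4822 0.2225 0.1246] 0.137 [0.4825 0.2249 0.1315] ((482.4364929199219, 217.5961151123047), (21.20869255065918, 24.695262908935547), 15.352197647094727)
side fork [271.9 147.2] 216 [ 0.5646 -0.1991  0.0798] 0.0855 [ 0.5653 -0.1982  0.0803] ((564.8394165039062, -201.32357788085938), (54.64704132080078, 71.73085021972656), 88.2359619140625)
```

View pics/j_top0.png

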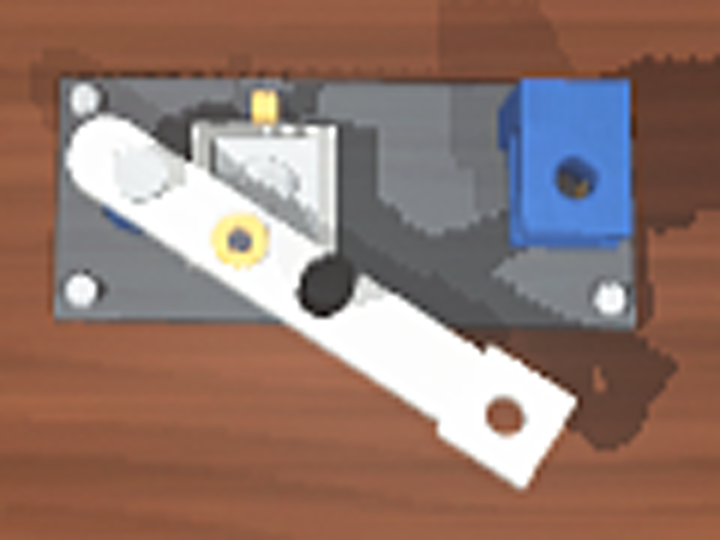

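View pics/j_side0.png

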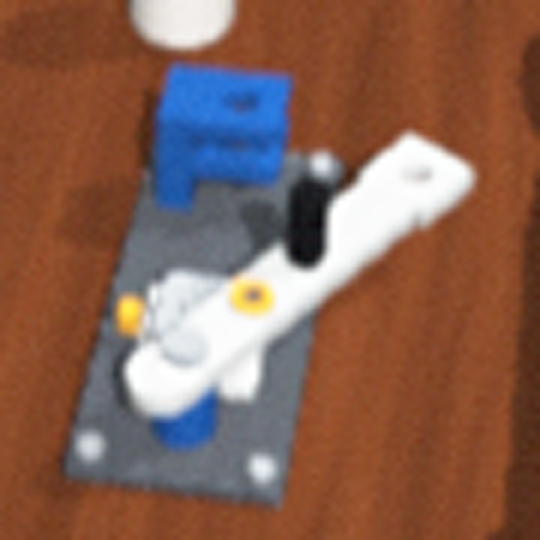

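```bash
python3 - <<'E'
from h import *
d=pickle.load(open("s0.pkl","rb"));t=d["top"];s=d["side"]
ct=lambda x,y:(250+(x+.5)/6-.5,175+(y+.5)/6-.5)
cs=lambda x,y:(235+(x+.5)/6-.5,130+(y+.5)/6-.5)
P=[ray(t,ct(*q),.012) for q in((60,78),(634,79),(637,326),(54,321))]
for q in P: print("plate",q.round(4))
print("ctr",np.mean(P,0), "len",np.linalg.norm(P[0]-P[1]),np.linalg.norm(P[1]-P[2]),np.linalg.norm(P[3]-P[2]))
for n,q in(("hole",(577,178)),):print(n,ray(t,ct(*q),.082).round(4), ray(s,cs(241,101),.082).round(4))
for q in((521,80),(629,80),(632,235),(512,235)):print("forkc",ray(t,ct(*q),.082).round(4))
print("lughole t/s",ray(t,ct(506,416),.068).round(4),ray(s,cs(418,173),.068).round(4))
print("knobtop t/s",ray(t,ct(330,283),.12).round(4),ray(s,cs(310,186),.12).round(4))
print("red tip t",ray(t,(157.2,219.0),.135).round(4)); print("red top s",ray(s,(266.1,260),.135).round(4))
for w,p in((cloud(t),t),(cloud(s),s)):
  im=p["image"].astype(int).sum(-1)
  # knob points
  X,Y,Z=[w[...,i] for i in range(3)]
  m=(Z>.075)&(Z<.125)&(abs(X-.5)<.06)&(abs(Y+.1)<.04)&(im<150)
  q=w[m];print("knob",m.sum(),np.median(q,0),q.min(0),q.max(0))
  for yc in(.305,.222):
    m=(Z>.112)&(abs(X-.495)<.05)&(abs(Y-yc)<.03);q=w[m];print("pin top",m.sum(),q[q[:,2]>.130].mean(0),q.min(0).round(3),q.max(0).round(3))
  m=(Z>.080)&(Z<.0885)&(X>.42)&(X<.58)&(Y>.14)&(Y<.36);q=w[m];print("rack",m.sum(),cv2.minAreaRect((q[:,:2]*1000).astype(np.float32)))
  m=(Z>.075)&(Z<.09)&(X>.50)&(X<.62)&(Y>-.25)&(Y<-.16);q=w[m];print("fork",cv2.minAreaRect((q[:,:2]*1000).astype(np.float32)),q.mean(0))
  m=(Z>.06)&(Z<.075)&(X>.40)&(X<.62)&(Y>-.25)&(Y<.0);q=w[m];print("strap",q.mean(0))
E
```

```text
plate [0.6163 0.0345 0.012 ]
plate [ 0.6156 -0.2467  0.012 ]
plate [ 0.4941 -0.2432  0.012 ]
plate [0.4961 0.0369 0.012 ]
ctr [ 0.55552846 -0.10461116  0.012     ] len 0.281194898234236 0.121513180557615 0.2800923653283828
hole [ 0.5537 -0.2042  0.082 ] [ 0.5549 -0.2023  0.082 ]
forkc [ 0.5997 -0.1801  0.082 ]
forkc [ 0.5997 -0.2297  0.082 ]
forkc [ 0.5273 -0.2282  0.082 ]
forkc [ 0.5273 -0.1737  0.082 ]
lughole t/s [ 0.4461 -0.1706  0.068 ] [ 0.4471 -0.1704  0.068 ]
knobtop t/s [ 0.4999 -0.0873  0.12  ] [ 0.503  -0.0895  0.12  ]
red tip t [0.5046 0.3002 0.135 ]
red top s [0.5086 0.3013 0.135 ]
knob 11 [ 0.494042   -0.07988821  0.09616978] [ 0.49051428 -0.09655825  0.08302465] [ 0.50049378 -0.07590591  0.11667147]
pin top 83 [0.50712307 0.30274652 0.13537298] [0.495 0.291 0.113] [0.518 0.314 0.14 ]
pin top 78 [0.4820479  0.21604198 0.1353129 ] [0.47  0.205 0.113] [0.495 0.227 0.141]
rack 1116 ((494.9057922363281, 260.1577453613281), (161.30735778808594, 70.11775970458984), 73.8995361328125)
fork ((563.7860107421875, -203.39974975585938), (72.21200561523438, 50.63264465332031), 0.11600392311811447) [ 0.56527378 -0.20313304  0.08212671]
strap [ 0.49230081 -0.10527809  0.06847236]
knob 73 [ 0.50361212 -0.07750168  0.10526779] [ 0.49366464 -0.09257294  0.07718165] [ 0.51224299 -0.07284037  0.12174372]
pin top 105 [0.50746367 0.30493187 0.13381087] [0.496 0.294 0.113] [0.518 0.316 0.137]
pin top 95 [0.48210145 0.21861852 0.13395777] [0.471 0.204 0.113] [0.493 0.23  0.137]
rack 1100 ((495.09051513671875, 260.47357177734375), (162.33782958984375, 70.59278869628906), 73.73738861083984)
fork ((564.8740234375, -201.2528839111328), (54.60364532470703, 71.78841400146484), 88.05760192871094) [ 0.56481174 -0.19992277  0.08035778]
strap [ 0.49905128 -0.10466204  0.06709366]
```

```bash
cat >> h.py <<'E'
from scipy.spatial.transform import Rotation as Ro
def down(yaw):  # jaw axis at yaw from world x
    c,s=np.cos(yaw),np.sin(yaw); y=np.array([c,s,0]);z=np.array([0,0,-1.])
    return Ro.from_matrix(np.stack([np.cross(y,z),y,z],1)).as_quat()
E
python3 - <<'E'
from h import *
from cell import bot
print(bot.get_joint_positions(),bot.get_orientation(),bot.tcp_to_grasp)
for yaw in(0,np.pi):
  for p in((.5,-.0875,.2),(.5,-.0875,.08),(.56,-.1035,.08),(.5075,.3035,.1),(.554,-.2035,.09),(.554,-.2035,.25)):
    q=bot.inverse_kinematics(list(p),list(down(yaw))); print(yaw,p,None if q is None else np.round(q,2))
E
```

```text
[-1.36549608  0.61491899 -0.01260578  1.42338255  0.00811108  1.10340319
 -0.04040637] [ 1.15618216e-01  9.93293726e-01 -2.93793540e-05 -1.78439916e-05] -0.0187
0 (0.5, -0.0875, 0.2) [-0.35  0.51  0.72  1.89 -0.43  0.9   0.58]
0 (0.5, -0.0875, 0.08) [-0.09  0.64  0.33  2.   -0.37  0.57  0.49]
0 (0.56, -0.1035, 0.08) [-0.08  0.71  0.35  1.83 -0.37  0.67  0.49]
0 (0.5075, 0.3035, 0.1) [-0.75  0.69  0.29  1.75 -0.27  0.74 -0.33]
0 (0.554, -0.2035, 0.09) [ 0.    0.75  0.52  1.76 -0.51  0.77  0.78]
0 (0.554, -0.2035, 0.25) [-0.27  0.71  1.07  1.6  -0.65  1.23  0.92]
3.141592653589793 (0.5, -0.0875, 0.2) [-0.55  0.67  1.14  1.89 -0.71  1.05 -2.26]
3.141592653589793 (0.5, -0.0875, 0.08) [-0.51  0.92  1.13  2.01 -1.06  0.97 -1.96]
3.141592653589793 (0.56, -0.1035, 0.08) [-0.46  0.98  1.13  1.84 -1.04  1.06 -2.04]
3.141592653589793 (0.5075, 0.3035, 0.1) [-0.3   0.72 -0.45  1.73  0.41  0.79  2.19]
3.141592653589793 (0.554, -0.2035, 0.09) [-0.28  0.99  1.13  1.77 -1.01  1.1  -1.92]
3.141592653589793 (0.554, -0.2035, 0.25) [-0.29  0.74  1.13  1.6  -0.69  1.26 -2.18]
```

```bash
python3 - <<'E'
from h import *
from cell import bot
q=list(down(0))
bot.set_gripper(.55)
bot.movep([.500,-.0875,.17],q); print(bot.get_time_s())
print(bot.move_linear([.500,-.0875,.083],q,.15,guard=8),bot.get_tcp_pos(),bot.get_contact_force(),bot.get_time_s())
r=bot.move_linear([.585,-.1085,.083],q,.06,guard=12)
print(r,bot.get_tcp_pos(),bot.get_contact_force(),bot.get_time_s())
from cell import viewer
for n in("top","side"):
    p=viewer.get_image(n);cv2.imwrite(f"pics/{n}1.png",p["image"][:,:,::-1])
a=cv2.imread("pics/top1.png")[165:265,240:370];b=cv2.imread("pics/side1.png")[120:220,225:325]
a=cv2.resize(a,(520,400));b=cv2.resize(b,(400,400))
cv2.imwrite("pics/cmp1.png",np.hstack([a,b])[:,:800] if a.shape[1]+b.shape[1]<=800 else cv2.resize(np.hstack([a,b]),(800,348)))
E
```

```text
4.4917
False [ 0.50058771 -0.0877567   0.08351495] [ 0.83574495 -1.06528161 -0.1306417 ] 5.225
True [ 0.566151   -0.10460254  0.08164573] [ 6.27788984e-01 -1.53499981e-01  3.80555913e-04] 6.325
```

View pics/cmp1.png

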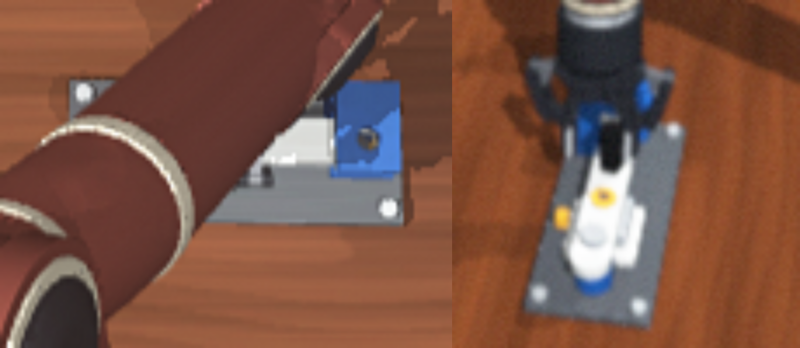

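```bash
python3 - <<'E'
from h import *
from cell import bot,viewer
q=list(down(0))
y=bot.get_tcp_pos()[1]
bot.move_linear([.560,y,.083],q,.1)
r=bot.move_linear([.585,y,.083],q,.03,guard=12)
print(r,bot.get_tcp_pos(),bot.get_contact_force(),bot.get_time_s())
x=bot.get_tcp_pos()[0]
bot.move_linear([.560,y,.083],q,.1)
bot.move_linear([.558,y,.20],q,.3)
q2=q
bot.movep([.5075,.3035,.20],q2)
print(bot.get_time_s())
d={}
for n in("top","side"):
    p=viewer.get_image(n);d[n]=p;cv2.imwrite(f"pics/{n}2.png",p["image"][:,:,::-1])
pickle.dump(d,open("s2.pkl","wb"))
a=cv2.imread("pics/top2.png")[165:265,240:370];b=cv2.imread("pics/side2.png")[120:220,225:325]
a=cv2.resize(a,(450,348),interpolation=2);b=cv2.resize(b,(348,348),interpolation=2)
cv2.imwrite("pics/cmp2.png",np.hstack([a,b]))
E
```

```text
True [ 0.56612513 -0.10428007  0.08203106] [-0.42183036  0.84461087 -0.41421443] 7.15
9.4583
```

View pics/cmp2.png

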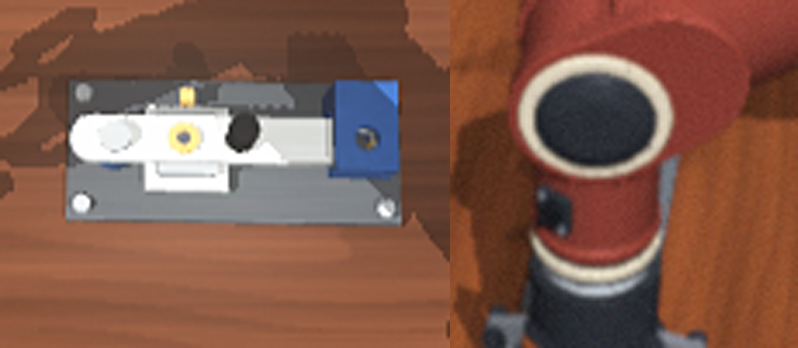

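View pics/side2.png

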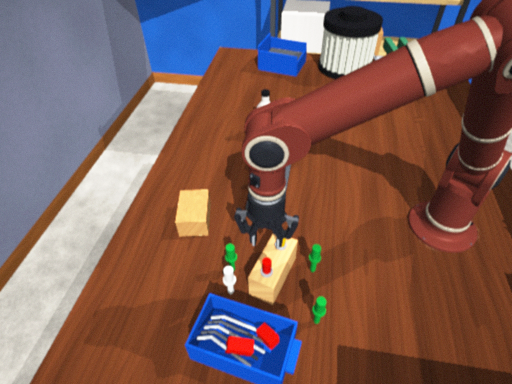

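```bash
python3 - <<'E'
from h import *
from cell import bot,viewer
q=list(down(0))
bot.set_gripper(.48)
print(bot.move_linear([.5075,.3035,.098],q,.12,guard=6),bot.get_tcp_pos(),bot.get_contact_force(),bot.get_time_s())
bot.set_gripper(0,effort=80)
print(bot.get_opening(),bot.get_contact_force())
print(bot.move_linear([.5075,.3035,.235],q,.15),bot.get_tcp_pos(),bot.get_contact_force(),bot.get_opening())
print(bot.get_time_s())
p=viewer.get_image("side");cv2.imwrite("pics/side3.png",p["image"][:,:,::-1])
c=p["image"][150:340,180:340,::-1];cv2.imwrite("pics/side3c.png",cv2.resize(c,None,fx=3,fy=3,interpolation=2))
E
```

```text
False [0.50818458 0.30362642 0.09876425] [ 0.38962828 -0.03621387  0.80447707] 10.7917
0.26249563131836784 [-0.20061344 -0.25812094  5.6292844 ]
False [0.50662366 0.30336931 0.233785  ] [ 0.29520864  0.38585937 -1.31727286] 0.2599173228712232
12.1583
```

View pics/side3c.png

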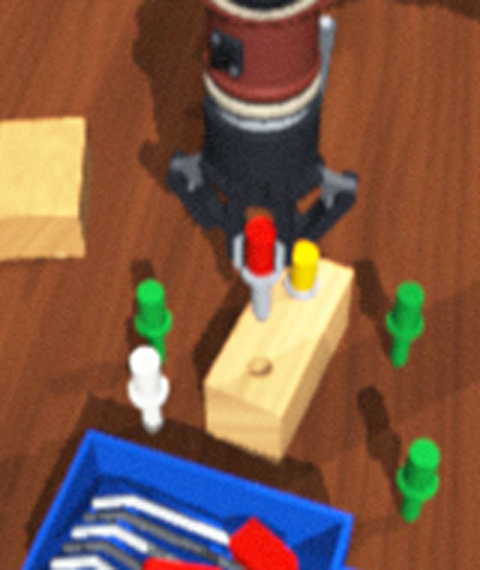

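```bash
python3 - <<'E'
from h import *
from cell import bot,viewer
q=list(down(0))
bot.movep([.554,-.2035,.235],q)
bot.move_linear([.554,-.2035,.170],q,.15,guard=6)
print(bot.get_tcp_pos(),Ro.from_quat(bot.get_orientation()).as_matrix().round(3).tolist(),bot.get_contact_force(),bot.get_time_s())
d={}
for n in("top","side"):
    p=viewer.get_image(n);d[n]=p;cv2.imwrite(f"pics/{n}4.png",p["image"][:,:,::-1])
pickle.dump(d,open("s4.pkl","wb"))
a=d["top"]["image"][165:265,290:390,::-1];b=d["side"]["image"][90:190,225:325,::-1]
cv2.imwrite("pics/cmp4.png",np.hstack([cv2.resize(x,(400,400),interpolation=2) for x in(a,b)]))
E
```

```text
[ 0.55460813 -0.20344504  0.17047813] [[-0.001, 1.0, 0.001], [1.0, 0.001, -0.001], [-0.001, 0.001, -1.0]] [ 0.26480214 -0.99936048 -0.71525938] 14.6417
```

View pics/cmp4.png

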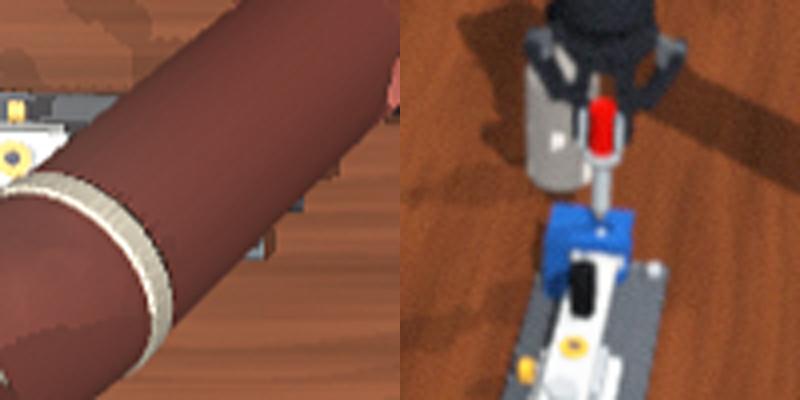

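```bash
python3 - <<'E'
from h import *
d=pickle.load(open("s4.pkl","rb"));s=d["side"];w=cloud(s)
hsv=cv2.cvtColor(s["image"],cv2.COLOR_RGB2HSV)
m=((hsv[...,0]<8)|(hsv[...,0]>172))&(hsv[...,1]>180)&(hsv[...,2]>120);m[:90]=0;m[190:]=0;m[:,:225]=0;m[:,325:]=0
q=w[m];print(m.sum(),q.min(0),q.max(0),np.nanmedian(q,0)); v,u=np.nonzero(m);print(u.mean(),v.mean(),v.min(),v.max())
print("pred head z .185",proj(s,[[.5546,-.2034,.185]]),"top",proj(s,[[.5546,-.2034,.207]]),"bot",proj(s,[[.5546,-.2034,.163]]),"tip",proj(s,[[.5546,-.2034,.091]]),"hole",proj(s,[[.554,-.2035,.082]]))
im=s["image"][130:165,255:295,::-1];cv2.imwrite("pics/z4.png",cv2.resize(im,None,fx=16,fy=16,interpolation=0))
E
```

```text
75 [ 0.54630576 -0.52798177 -0.00538409] [ 0.59626558 -0.19048068  0.20907813] [ 0.55551132 -0.19489413  0.19335961]
275.1066666666667 120.66666666666667 114 128
pred head z .185 [[275.61786144 121.93253942]] top [[275.79033323 116.34742584]] bot [[275.44990364 127.37147732]] tip [[274.929696   144.21723923]] hole [[275.0397455  146.22535025]]
```

View pics/z4.png

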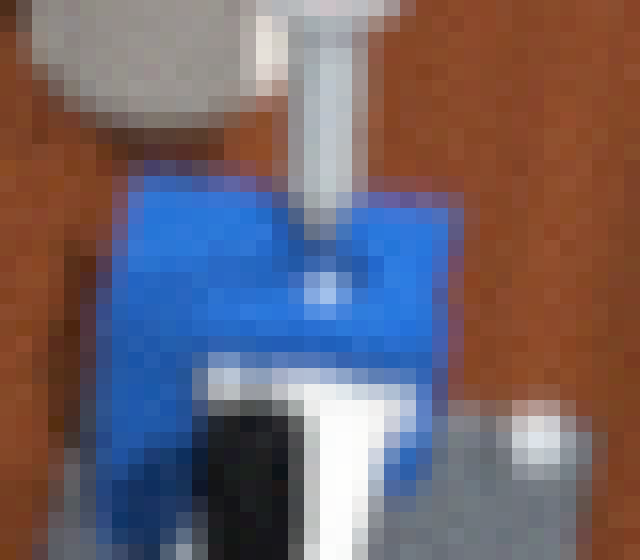

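```bash
python3 - <<'E'
from h import *
from cell import bot,viewer
q=list(down(0))
r=bot.move_linear([.5542,-.2035,.119],q,.05,guard=5)
print(r,bot.get_tcp_pos(),bot.get_contact_force(),bot.get_wrist_torque(),bot.get_opening(),bot.get_time_s())
E
```

```text
False [ 0.55444589 -0.20365509  0.1193422 ] [ 0.38161392  0.76373896 -1.67142644] [-0.01865554  0.03568432 -0.01880327] 0.2583110253086779 15.9083
```

```bash
python3 - <<'E'
from h import *
from cell import bot,viewer
q=list(down(0))
bot.set_gripper(0,effort=110)
r=bot.move_linear([.5542,-.2035,.088],q,.04,guard=28)
print(r,bot.get_tcp_pos(),bot.get_contact_force(),bot.get_opening(),bot.get_time_s())
p=viewer.get_image("side");cv2.imwrite("pics/side5.png",p["image"][:,:,::-1])
cv2.imwrite("pics/side5c.png",cv2.resize(p["image"][90:190,225:325,::-1],(600,600),interpolation=2))
E
```

```text
True [ 0.55530942 -0.20403192  0.09623469] [-0.07066027  0.18598157  5.01626046] 0.25161133545687375 16.775
```

View pics/side5c.png

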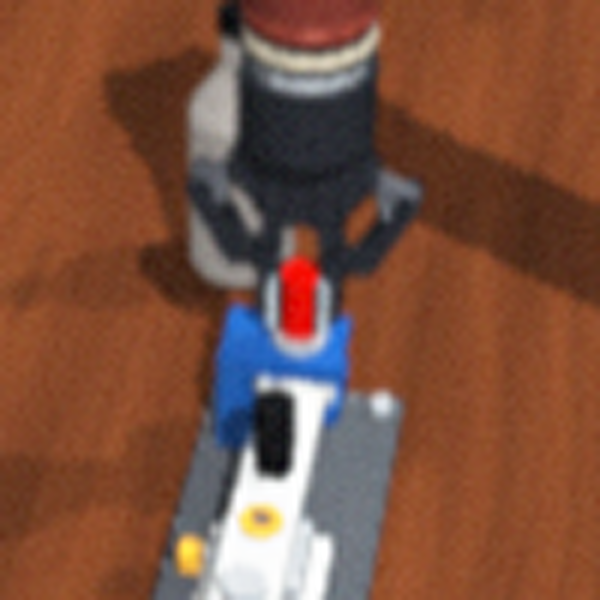

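```bash
python3 - <<'E'
from h import *
from cell import bot,viewer
q=list(down(0))
bot.set_gripper(.5)
bot.move_linear([.5542,-.2035,.155],q,.15)
bot.set_gripper(0,effort=60)
r=bot.move_linear([.5542,-.2035,.122],q,.04,guard=22)
print(r,bot.get_tcp_pos(),bot.get_contact_force(),bot.get_time_s())
bot.move_linear([.5542,-.2035,.24],q,.2)
bot.movep([.46,.12,.30],q)
print(bot.get_time_s())
d={}
for n in("top","side"):
    p=viewer.get_image(n);d[n]=p;cv2.imwrite(f"pics/{n}6.png",p["image"][:,:,::-1])
pickle.dump(d,open("s6.pkl","wb"))
for n in d:
  w=cloud(d[n]);X,Y,Z=[w[...,i] for i in range(3)]
  m=(abs(X-.554)<.03)&(abs(Y+.2035)<.03)&(Z>.10);q=w[m]
  print(n,m.sum(),np.percentile(q[:,2],[50,90,100]) if m.sum() else 0,np.median(q,0) if m.sum() else 0)
a=d["top"]["image"][165:265,270:370,::-1];b=d["side"]["image"][100:200,225:325,::-1]
cv2.imwrite("pics/cmp6.png",np.hstack([cv2.resize(x,(400,400),interpolation=2) for x in(a,b)]))
E
```

```text
True [ 0.55422045 -0.20342704  0.13221394] [-2.0278369  -0.59537742  6.30566134] 18.8
20.7833
top 88 [0.13124426 0.13477631 0.13646055] [ 0.55327781 -0.2013335   0.13124426]
side 36 [0.11294035 0.12701778 0.13144422] [ 0.55719178 -0.19373866  0.11294035]
```

View pics/cmp6.png

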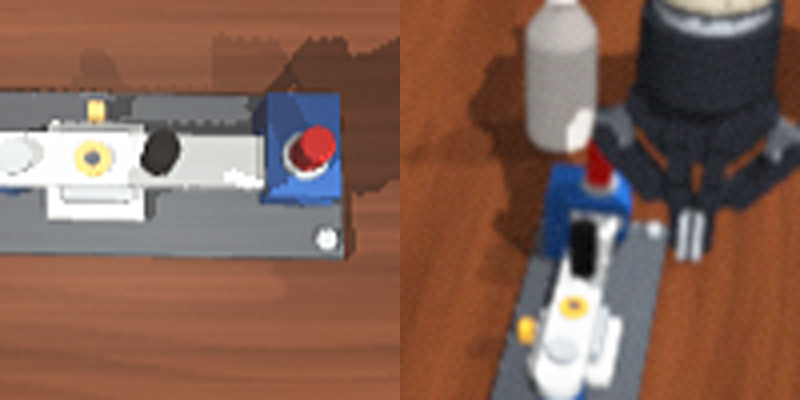

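View pics/side6.png

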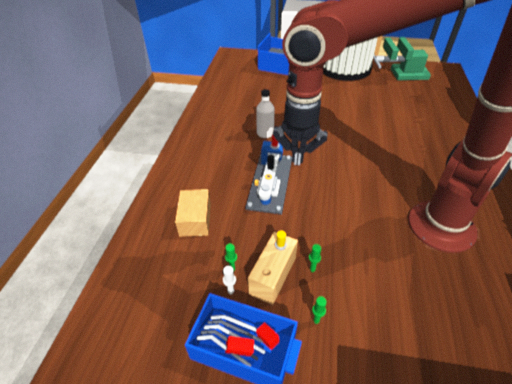

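```bash
python3 - <<'E'
from cell import bot
print(bot.get_tcp_pos(),bot.get_contact_force(),bot.get_qvel().round(3),bot.get_time_s())
bot.finish_job()
E
```

```text
[0.46045264 0.11856927 0.29989389] [0.00246289 0.37189438 0.00439643] [ 0.002 -0.001 -0.004  0.001 -0.002 -0.001 -0.004] 20.8833
the job is handed in; nothing more can be done
```

The job is done and handed in at 20.9 s. The strap is shut, and the red-handled lock pin is seated through the fork and the strap. The gripper has let go of the pin and stands clear.

- **Strap:** I pushed it shut by the black knob until it met its stop. A second push stopped at the same place (TCP x = 0.566 m both times), and the picture afterwards shows the lug in the fork.
- **Pin:** The red pin went freely through the fork and strap, then past the spring balls. The push stopped with the TCP at 96.2 mm; I expected about 95.8 mm when seated. After letting go, I pressed on the handle's top with closed fingers. They met it at 132.2 mm, against 132 mm for a collar flat on the fork.
- **Last pictures:** The pin stands upright in the fork and the strap is shut. The yellow pin is still in the rack, and the bin, bottle and carton look unmoved.
- **Disagreement:** The side camera's depth put the pin's top at about 131 mm and the top camera's at up to 136 mm. I trusted the contact reading.

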